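Dusting brush poised over the reference block

ROBOT

A 6-joint arm with a two-finger parallel gripper is mounted at the origin on a cart in front of the work surface, level with it; the furniture and walls round the work are solid. World frame = base frame: x ahead of the robot, y to its left, z up, the work surface at z = 0. Lengths are in m, angles in rad, forces in N, time in s.
With the tool pointing down it reaches from about 0.3 to 0.875 m from the base axis. Payload 6.4 kg.
Tool frame: the origin (TCP) lies midway between the tips of the shut fingers; the grasp point (between the pads) lies 19 mm behind it; z points along the fingers, y is the line along which they close (so a half turn about z gives the same grasp; the last joint's range is limited). The gripper opens to 85 mm and grips with 20 to 120 N. Pads are 22 mm wide; open, the fingers measure 114 mm over their backs; the gripper's body (76 mm by 85 mm) begins 54 mm behind the grasp point. The pads swing forward as they close: fully open they stand 13 mm farther back than shut.
Start: joints at [-1.467, 0.181, 1.607, -0, 1.354, -0.206], TCP at [0.175, -0.548, 0.198] pointing down, gripper open.
Joint ranges: [-2.99, 2.99], [-0.89, 2.07], [0.3, 2.58], [-1.14, 4.28], [0, 2.63], [-3.12, 3.12]. Speed limits (rad/s): [2.57, 2.57, 3.01, 3.14, 3.14, 3.14].

INTERFACE

Orientations are given as a unit quaternion [w, x, y, z].
In Python, from bench import ctrl gives the robot as it stands.
- The arm moves only by the tool send_rows, never from a script. Its argument "motion" is a list of rows, each a list of 7 numbers: the turn, a rotation vector about the tool's x, y, z in degrees, then the shift along the tool's x, y, z in mm, then the closure, from -1 (fully open) to 1 (shut). In form: [[rx, ry, rz, tx, ty, tz, grip], ...]. A call has exactly 10 rows; each row shifts and turns the commanded pose from where the row before left it, along the tool's axes as they then stand; what a row does not reach is not made up. A row lasts 1/10 s, in which the tool goes at most 50 mm and 8.59 degrees, less where a joint would pass 70% of its speed; a pose out of reach is approached as far as the arm can. A call is refused whole if a number of a shift passes 50 or a number of a turn 8.59, either way. A call with a gripper value outside its range is refused whole. The fingers move at their own pace and stop on an object; the grip force is fixed at half the most. Time passes only in rows, so rows that do not move let the fingers close, or fill a call up. It gives the time, the measured TCP pose, the force, the opening and the grip force at its end, in the units of the state.
- ctrl.get_obs(): the state, without advancing time (a new reading comes with each control period).
- ctrl.camera(name): name is "side" or "top"; returns a dict with "color" (400x640x3 uint8, red, green, blue), "z_map" (400x640 float32, m along the optical axis (not along the pixel's ray), 0 where there is no reading), "mtx" (3x3 intrinsics, pixels), "extrinsics" (4x4, takes a point from camera to world coordinates). Camera axes: x right, y down, z forward; pixel columns grow to the right and rows downward; lengths in m; the calibration is good to about 2 mm. A picture is of the moment at which its call begins.
- ctrl.hand_in(): hands the job in; it is judged then, once.
The state is a dict: "time_s": time; "q": joint angles; "dq": joint speeds; "joint_efforts": joint torques, N m; "eef_pos": TCP position; "eef_rot": TCP orientation; "wrist_force": force on the tool from outside, world axes, zero at the start; "torque": the same for the moment, N m; "opening": opening from 0.0 (shut) to 1.0 (fully open); "grasp_force": force on a finger pad.
Only numpy, scipy, OpenCV 4.12 (cv2) and the standard library are available. Lean on these libraries where they do the work, as an engineer would, in place of code of your own. Each camera call takes 0.05 s, during which the arm holds its last target. There are 200 camera calls.

TASK

Get ready to dust the square steel reference block: slide it along the bench, without lifting it, onto the middle of the green mat and let go of it. Then draw the flat dust brush straight up out of its grey stand, lean its handle over to about 45 degrees from upright with the bristles pointing down, and bring it over the middle of the block with the bristle tips about 5 cm above it. Finish while still holding the brush there, still and touching nothing else, and leave the other things on the bench alone.

Things in the scene. Friction and masses are not known exactly. Their poses are not given: they have to be found in the camera images.
- steel_block: square grey steel reference block, 44 x 44 x 10 mm, 0.16 kg, lying flat and loose on the bench; origin at the centre of its underside, x and y along its sides, z up
- mat: green adhesive sheet, 90 x 90 mm, under 1 mm thick and flush enough to slide over, fixed to the bench, with a thin white 56 mm square outline round its middle; origin at its centre on the bench, z up
- stand: fixed brush stand: dark foot 84 x 58 x 10 mm with a grey upright rectangular well, outside 57 x 29 mm, inside 47 (along x) x 19 mm (along y), its mouth 64 mm and its floor 10 mm above the bench; origin at the centre of its underside, z up
- dust_brush: flat dust brush, 158 mm long, 45 g, loose: wooden handle at most 11 mm thick (grip across that), ferrule 38 x 14 mm, bristles 43 mm wide. Starts upright in the well, bristles down, wide side along the stand's x. +y runs from bristles to handle end (up at the start), x across its width, z through its thickness. Origin at half length, on one flat face; centre line 7 mm along +z
- bristle_tip (a point): middle of the tips of the brush's bristles, on its centre line
- handle_grip (a point): point inside the brush's handle, on its centre line, 129 mm from the bristle tips and 29 mm from the handle's end: a good place to grip, 139 mm above the bench at the start
- big_specimen: bystander: black round mounted specimen, 30 mm across, 15 mm high, loose; origin under its centre
- small_specimen: bystander: black round mounted specimen, 22 mm across, 15 mm high, loose; origin under its centre
- tweezers: bystander: steel tweezers, 130 mm long along their own y, 9 mm high, lying on the bench, fixed; origin under their middle

How it is judged:
By the outcome, as a careful person would: the job done as asked, in the order asked, and still so for the second after the job is handed in, while the arm keeps its last pose, push and grip.
It also fails if it takes over 50 s, if anything falls off the work surface, if the arm or the gripper's body presses on something with over 40 N, if the wrist force passes 120 N, or if a joint passes its speed limit or range.

## Working session

There is one attempt and no reset: what is moved stays moved. The work goes in short steps, Python scripts to look and compute and a tool call to move; the robot and the scene stay as the last step left them, time stands still between calls to the robot, and variables do not carry over. Pictures are saved under pics/ and viewed, at most 10 in all, crops included, and the job is handed in when it is done.

Besides the shell and the picture viewer there is one more tool, called as name(argument=value, ...), one argument or row to a line, values as JSON. send_rows: Moves the arm, as the interface text tells. Its arguments: {"type":"object","properties":{"motion":{"type":"array","items":{"type":"array","items":{"type":"number"}}}},"required":["motion"]}

```bash
mkdir -p pics
python3 - <<'E'
from bench import ctrl
import cv2,numpy as np
o=ctrl.get_obs();print(o)
for n in("top","side"):
    c=ctrl.camera(n);cv2.imwrite(f"pics/{n}0.png",c["color"][:,:,::-1]);print(n,c["mtx"].tolist(),np.round(c["extrinsics"],4).tolist())
    np.savez(f"pics/{n}0.npz",**c)
E
```

```text
{'time_s': 0.0, 'q': array([-1.46732195e+00,  1.81534389e-01,  1.60804623e+00,  3.44107560e-05,
        1.35382802e+00, -2.06319675e-01]), 'dq': array([ 0.00029562,  0.00101588, -0.00097433,  0.0008091 , -0.00112109,
        0.00056391]), 'joint_efforts': array([-1.59806506e-03, -4.44873512e+01, -3.51339304e+01, -1.64159628e-04,
        9.08099755e-03, -3.45311457e-05]), 'eef_pos': array([ 0.17524611, -0.54697469,  0.1967695 ]), 'eef_rot': array([-9.05926056e-04,  9.88027589e-01,  1.54274623e-01,  6.34470760e-05]), 'wrist_force': array([-0.7955315 , -0.55713362,  0.25219634]), 'torque': array([-0.05900626, -0.03427777,  0.00856764]), 'grasp_force': 0.0, 'opening': 0.996599551307036}
top [[430.9169316987956, 0.0, 321.0641013118567], [0.0, 430.9169316987956, 202.10708753746664], [0.0, 0.0, 1.0]] [[-0.0987, -0.9664, 0.2374, 0.3272], [-0.9951, 0.0975, -0.0165, 0.0837], [-0.0072, -0.2378, -0.9713, 0.9523], [0.0, 0.0, 0.0, 1.0]]
side [[423.27492463874574, 0.0, 327.75332750581975], [0.0, 423.27492463874574, 199.21511151715865], [0.0, 0.0, 1.0]] [[0.9911, -0.0587, 0.1196, 0.407], [-0.1324, -0.5328, 0.8358, -0.6657], [0.0146, -0.8442, -0.5358, 0.573], [0.0, 0.0, 0.0, 1.0]]
```

View pics/top0.png

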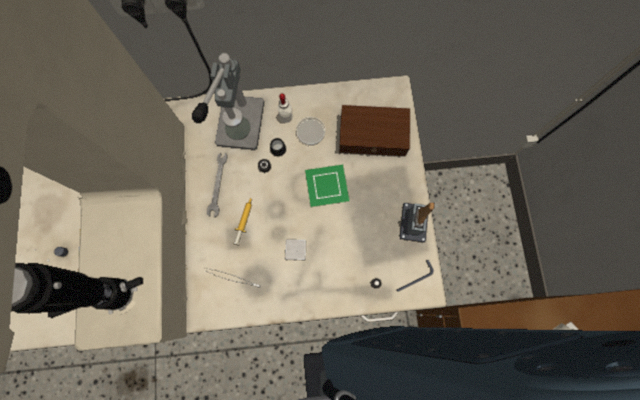

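View pics/side0.png

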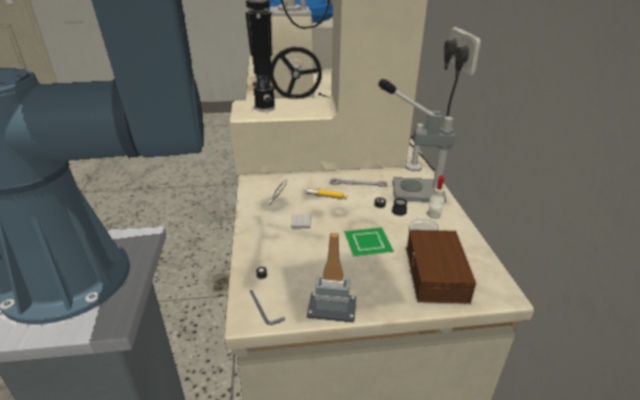

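The top view shows the block at (295,249), the mat at (327,185), the stand at (413,222) with the handle end at (430,207), and the specimens near (278,147) and (264,165). The side view agrees: block (301,221), mat (369,241), brush (334,260), stand foot (332,306).

```bash
cat > h.py <<'E'
import numpy as np,cv2
def load(n): return dict(np.load(f"pics/{n}.npz"))
def ray(c,uv,z):
    uv=np.atleast_2d(uv).astype(float);K=c["mtx"];T=c["extrinsics"]
    d=np.c_[(uv-K[:2,2])/[K[0,0],K[1,1]],np.ones(len(uv))]@T[:3,:3].T
    return T[:3,3]+d*((z-T[2,3])/d[:,2])[:,None]
def blob(mask,uv):
    n,l,s,ce=cv2.connectedComponentsWithStats(mask.astype(np.uint8));k=min((i for i in range(1,n) if s[i,4]>20),key=lambda i:np.hypot(*(ce[i]-uv)))
    m=(l==k).astype(np.uint8);cs=cv2.findContours(m,cv2.RETR_EXTERNAL,cv2.CHAIN_APPROX_NONE)[0]
    return max(cs,key=len)[:,0],ce[k]
def rect(c,mask,uv,z):
    p,_=blob(mask,uv);w=ray(c,p,z)[:,:2]*1000
    return cv2.minAreaRect(w.astype(np.float32))
E
python3 - <<'E'
from h import *
for n,b,m,s,br in(("top0",(295,249),(327,185),(413,222),(428,210)),("side0",(301,221),(369,241),(332,306),(334,255))):
    c=load(n);hsv=cv2.cvtColor(c["color"],cv2.COLOR_RGB2HSV);H,S,V=[hsv[...,i].astype(int) for i in range(3)]
    print(n,"mat",rect(c,(H>40)&(H<90)&(S>90),m,0))
    print("block hsv",hsv[b[1],b[0]],"bench",hsv[b[1]+2,b[0]+22],hsv[b[1],b[0]-20])
    print("block",rect(c,(S<18)&(V>100)&(np.hypot(*(np.indices(V.shape)[::-1]-np.array(b)[:,None,None]))<22),b,.01))
    p,ce=blob((H<18)&(S>90)&(np.hypot(*(np.indices(V.shape)[::-1]-np.array(br)[:,None,None]))<40),br)
    t=p[p[:,1]<=p[:,1].min()+2].mean(0);print("handle",p.min(0),p.max(0),"top",t,ray(c,t,.168)[0])
    img=c["color"][:,:,::-1];x,y=s;cv2.imwrite(f"pics/c_{n}.png",cv2.resize(img[y-85:y+35,x-60:x+60],None,fx=5,fy=5,interpolation=cv2.INTER_CUBIC)); print("crop origin",x-60,y-85)
    zm=c["z_map"];print("stand z",zm[y,x])
a=cv2.imread("pics/c_top0.png");b=cv2.imread("pics/c_side0.png");cv2.imwrite("pics/cc.png",cv2.resize(np.hstack([a[200:,50:],b[100:,100:500][:400]]) if 0 else np.hstack([a,b]),(800,400)))
E
```

```text
top0 mat ((599.3107299804688, 51.075965881347656), (48.61036682128906, 49.14423370361328), 2.937753915786743)
block hsv [ 21  21 193] bench [ 20  44 196] [ 20  47 202]Traceback (most recent call last):
  File "<stdin>", line 6, in <module>
  File "h.py", line 12, in rect
    p,_=blob(mask,uv);w=ray(c,p,z)[:,:2]*1000
        ~~~~^^^^^^^^^
  File "h.py", line 8, in blob
    n,l,s,ce=cv2.connectedComponentsWithStats(mask.astype(np.uint8));k=min((i for i in range(1,n) if s[i,4]>20),key=lambda i:np.hypot(*(ce[i]-uv)))
                                                                       ~~~^^^^^^^^^^^^^^^^^^^^^^^^^^^^^^^^^^^^^^^^^^^^^^^^^^^^^^^^^^^^^^^^^^^^^^^^^
ValueError: min() iterable argument is empty
```

Run:
```python
from h import *
for n,b,m,s,br in(("top0",(295,249),(327,185),(413,222),(428,210)),("side0",(301,221),(369,241),(332,306),(334,255))):
    c=load(n);hsv=cv2.cvtColor(c["color"],cv2.COLOR_RGB2HSV);H,S,V=[hsv[...,i].astype(int) for i in range(3)]
    g=((H>40)&(H<90)&(S>90)).astype(np.uint8);g=cv2.morphologyEx(g,cv2.MORPH_CLOSE,np.ones((5,5)))
    print(n,"mat",rect(c,g,m,0))
    print("block hsv",hsv[b[1],b[0]],"bench",hsv[b[1]+2,b[0]+22],hsv[b[1],b[0]-20])
    bm=(S<33)&(np.hypot(*(np.indices(V.shape)[::-1]-np.array(b)[:,None,None]))<22)
    print("block",rect(c,bm,b,.01))
    p,ce=blob((H<18)&(S>90)&(np.hypot(*(np.indices(V.shape)[::-1]-np.array(br)[:,None,None]))<40),br)
    t=p[p[:,1]<=p[:,1].min()+1].mean(0);print("handle",p.min(0),p.max(0),"top",t,ray(c,t,.168)[0])
    img=c["color"][:,:,::-1];x,y=s;o=(x-60,max(0,y-85));cv2.imwrite(f"pics/c_{n}.png",cv2.resize(img[o[1]:o[1]+120,o[0]:o[0]+120],(400,400),interpolation=cv2.INTER_CUBIC)); print("crop origin",o)
cv2.imwrite("pics/cc.png",np.hstack([cv2.imread(f"pics/c_{n}.png") for n in("top0","side0")]))
```

```text
top0 mat ((598.9628295898438, 50.96337127685547), (87.49139404296875, 87.72126007080078), 3.1818432807922363)
block hsv [ 21  21 193] bench [ 20  44 196] [ 20  47 202]
block ((456.8872375488281, 135.06060791015625), (44.028045654296875, 41.788597106933594), 84.2919921875)
handle [418 203] [433 223] top [430.85714286 203.28571429] [ 0.49605737 -0.13361574  0.168     ]
crop origin (353, 137)
side0 mat ((599.8377075195312, 50.09760665893555), (86.92537689208984, 86.12528228759766), 3.188950777053833)
block hsv [ 22  25 183] bench [ 21  55 203] [ 21  48 208]
block ((457.9493103027344, 127.5406494140625), (48.05377197265625, 39.59735107421875), 84.5302963256836)
handle [323 233] [342 279] top [333.5  233.25] [ 0.49315094 -0.13475077  0.168     ]
crop origin (272, 221)
```

View pics/cc.png

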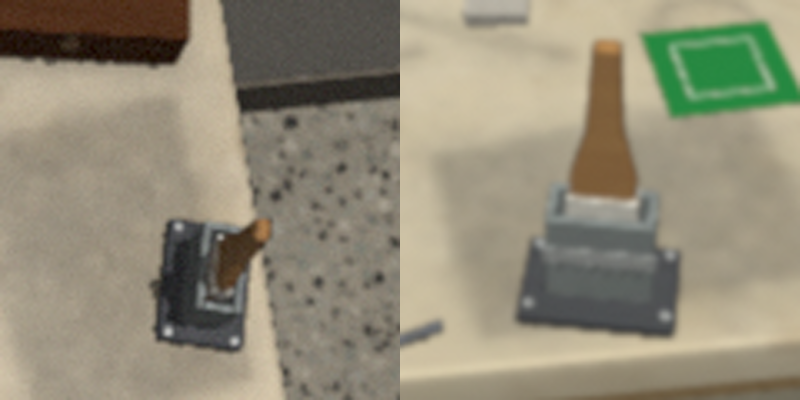

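The crops show the stand's foot corners (top crop (170,222), (158,340), (240,350); side crop (520,320), (675,335)) and the brush upright in the well. Next I move towards the block: turn to its yaw, then shift over.

send_rows(
  motion=[
    [0,0,7.8,0,0,0,-1],
    [0,0,7.8,0,0,0,-1],
    [0,0,7.8,0,0,0,-1],
    [0,0,0,12,-40,0,-1],
    [0,0,0,12,-40,0,-1],
    [0,0,0,12,-40,0,-1],
    [0,0,0,12,-40,0,-1],
    [0,0,0,12,-40,0,-1],
    [0,0,0,12,-40,0,-1],
    [0,0,0,12,-40,0,-1],
  ],
)

```text
time_s: 1.1
eef_pos: [0.2867, -0.2755, 0.1974]
eef_rot: [-0.0, 0.999, -0.05, -0.0]
wrist_force: [1.1, 0.3, 0.5]
opening: 1.003
grasp_force: 0.0
```

send_rows(
  motion=[
    [0,0,0,13,-43,0,-1],
    [0,0,0,13,-43,0,-1],
    [0,0,0,13,-43,0,-1],
    [0,0,0,13,-43,0,-1],
    [0,0,0,13,-43,0,-1],
    [0,0,0,13,-43,0,-1],
    [0,0,0,13,-43,0,-1],
    [0,0,0,13,-43,0,-1],
    [0,0,0,13,-43,0,-1],
    [0,0,0,13,-40,0,-1],
  ],
)

```text
time_s: 2.1
eef_pos: [0.458, 0.1371, 0.1975]
eef_rot: [0.0, 0.999, -0.049, -0.0]
wrist_force: [0.4, -0.2, 0.4]
opening: 0.999
grasp_force: 0.0
```

```bash
cat >> h.py <<'E'
from scipy.spatial.transform import Rotation as R
def pose(o):
    q=np.array(o["eef_rot"]);return np.array(o["eef_pos"]),R.from_quat(q[[1,2,3,0]])
def to(o,p):
    P,r=pose(o);m=r.as_matrix()
    print("tcp",P.round(4),"yaw",np.degrees(np.arctan2(m[1,0],m[0,0])).round(2),"tool z",m[:,2].round(3),"d_tool mm",(r.inv().apply(np.array(p)-P)*1000).round(1),"F",np.round(o["wrist_force"],1),"open",round(o["opening"],3),"grip",round(o["grasp_force"],1),"t",o["time_s"])
E
python3 - <<'E'
from h import *
from bench import ctrl
to(ctrl.get_obs(),(.457,.134,.1))
t=load("top0");s=load("side0")
T=lambda x,y:(353+.3*x,137+.3*y);S=lambda x,y:(272+.3*(x-400),221+.3*y)
print(ray(t,[T(170,222),T(158,340),T(240,350)],.01).round(3))
print(ray(s,[S(518,322),S(675,333),S(680,250)],.01).round(3))
print("specimens",ray(t,[(278,147),(264,165)],.015).round(3))
E
```

```text
tcp [0.458  0.1371 0.1975] yaw -5.6 tool z [-0. -0. -1.] d_tool mm [-0.7  3.2 97.5] F [ 0.4 -0.2  0.4] open 0.999 grip 0.0 t 2.1
[[ 0.535 -0.117  0.01 ]
 [ 0.457 -0.098  0.01 ]
 [ 0.445 -0.151  0.01 ]]
[[ 0.447 -0.161  0.01 ]
 [ 0.527 -0.178  0.01 ]
 [ 0.54  -0.12   0.01 ]]
specimens [[0.697 0.154 0.015]
 [0.657 0.189 0.015]]
```

send_rows(
  motion=[
    [0,0,0,0,2,40,-1],
    [0,0,0,0,0,40,-1],
    [0,0,0,0,0,40,-1],
    [0,0,0,0,0,30,-1],
    [0,0,0,0,0,20,-1],
    [0,0,0,0,0,12,-1],
    [0,0,0,0,0,8,-1],
    [0,0,0,0,0,5,-1],
    [0,0,0,0,0,2,-1],
    [0,0,0,0,0,0,-1],
  ],
)

```text
time_s: 3.1
eef_pos: [0.4583, 0.1329, 0.0012]
eef_rot: [-0.0, 0.999, -0.049, 0.001]
wrist_force: [0.6, 0.2, -0.3]
opening: 1.002
grasp_force: 0.0
```

send_rows(
  motion=[
    [0,0,0,0,0,0,-0.6],
    [0,0,0,0,0,0,-0.4],
    [0,0,0,0,0,0,-0.2],
    [0,0,0,0,0,0,0],
    [0,0,0,0,0,0,0.1],
    [0,0,0,0,0,0,0.2],
    [0,0,0,0,0,0,0.4],
    [0,0,0,0,0,0,0.4],
    [0,0,0,0,0,0,0.4],
    [0,0,0,0,0,0,0.4],
  ],
)

```text
time_s: 4.1
eef_pos: [0.4577, 0.1329, 0.0007]
eef_rot: [0.0, 0.999, -0.049, -0.0]
wrist_force: [0.6, -0.3, -0.5]
opening: 0.3
grasp_force: 0.0
```

Run:
```python
from h import *
from bench import ctrl
to(ctrl.get_obs(),(.599,.0505,.0))
for i,n in enumerate(("top","side")):
    c=ctrl.camera(n);np.savez(f"pics/{n}1.npz",**c)
    u=((295,249),(301,221))[i];cv2.imwrite(f"pics/{n}1.png",cv2.resize(c["color"][u[1]-50:u[1]+50,u[0]-50:u[0]+50,::-1],(400,400)))
cv2.imwrite("pics/g1.png",np.hstack([cv2.imread(f"pics/{n}1.png") for n in("top","side")]))
```

```text
tcp [0.4577 0.1329 0.0007] yaw -5.65 tool z [-0. -0. -1.] d_tool mm [148.8  68.    0.7] F [ 0.6 -0.3 -0.5] open 0.3 grip 0.0 t 4.1
```

View pics/g1.png

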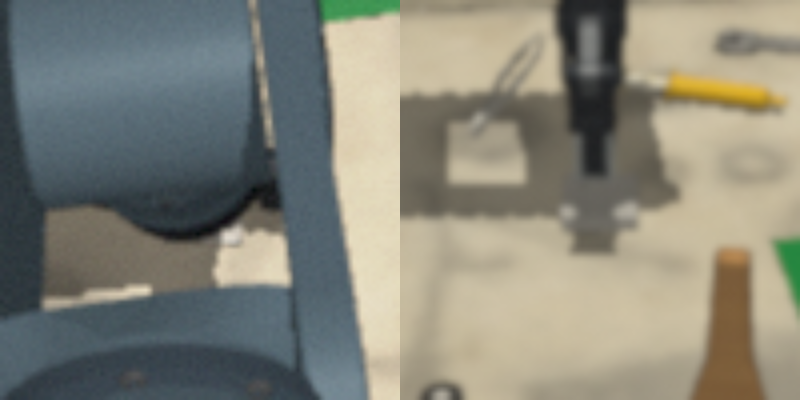

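The picture shows the fingers at the block (side crop (600,200)), but it is not clear whether the tips are beside or above it; the depth map should tell.

Run:
```python
from h import *
c=load("side1");T=c["extrinsics"];K=c["mtx"]
v,u=np.mgrid[206:242:3,288:316:3];z=c["z_map"][v,u]
d=np.stack([(u-K[0,2])/K[0,0]*z,(v-K[1,2])/K[1,1]*z,z],-1)@T[:3,:3].T+T[:3,3]
print((d[...,2]*1000).round().astype(int));print("y");print((d[...,1]*1000).round().astype(int));print("x",(d[6,:,0]*1000).round())
img=c["color"][196:246,276:326,::-1];cv2.imwrite("pics/z1.png",cv2.resize(img,(600,600),interpolation=cv2.INTER_NEAREST))
```

```text
[[  0  -2  61  66  63  61  -2   0  -1   0]
 [ -2   0  54  57  58  53  -1  -1  -1   0]
 [  0  -1  44  50  47  44   0  -3  -1   0]
 [ -1  -2   7  36  37  37   9   9   0  -1]
 [ -2   9   9   8  10   7  11   8  -1   1]
 [  0   9  10   7  10  10   9   8   0   0]
 [ -1   9   8 573   9   9  11   7   0  -2]
 [ -1   3   3   3   4   4   3   3   1   0]
 [573  -1   0  -1  -2  -1  -2  -1   1  -2]
 [  1   1   0  -1  -2  -1  -2  -2   0   1]
 [  0  -2   0  -2   2  -3 573   0   1  -1]
 [  1  -1   1  -2  -1  -1  -1  -1   0  -3]]
y
[[ 207  211  113  105  109  112  206  202  203  201]
 [ 197  194  112  107  104  112  191  191  190  187]
 [ 182  183  115  106  110  112  176  181  176  175]
 [ 171  171  157  114  112  112  151  151  162  163]
 [ 159  143  142  142  139  143  136  140  151  148]
 [ 145  131  129  132  127  127  127  127  138  138]
 [ 133  118  120 -666  117  117  112  117  126  128]
 [ 122  115  115  114  112  111  112  111  113  113]
 [-666  110  108  108  109  106  108  106  102  104]
 [  96   96   97   97   98   95   95   95   92   90]
 [  87   88   85   87   81   87 -666   81   79   81]
 [  75   77   74   77   74   74   73   72   71   73]]
x [430. 436. 443. 407. 456. 463. 470. 477. 485. 492.]
```

View pics/z1.png

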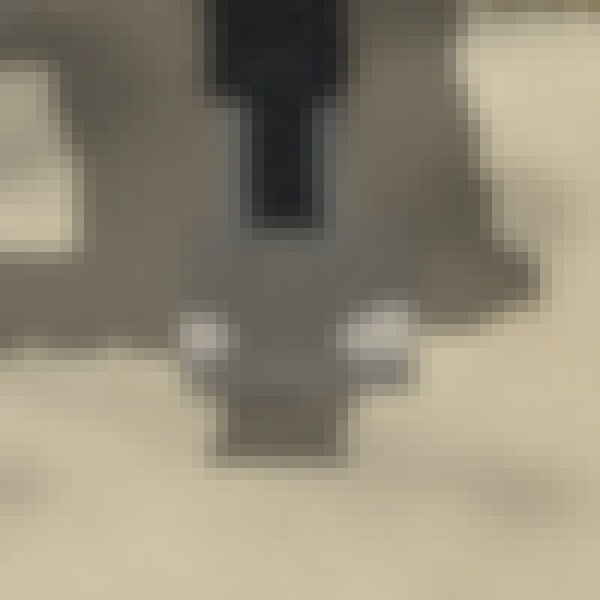

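Depth shows the near finger's lower end at about z = 33 mm with the TCP at 1 mm and the block top clear at 9 mm, so the fingers closed above the block. I'll raise and check the finger geometry.

send_rows(
  motion=[
    [0,0,0,0,0,-20,0.4],
    [0,0,0,0,0,-40,0.4],
    [0,0,0,0,0,-20,0.4],
    [0,0,0,0,0,0,0],
    [0,0,0,0,0,0,-0.08],
    [0,0,0,0,0,0,-0.08],
    [0,0,0,0,0,0,-0.08],
    [0,0,0,0,0,0,-0.08],
    [0,0,0,0,0,0,-0.08],
    [0,0,0,0,0,0,-0.08],
  ],
)

```text
time_s: 5.2
eef_pos: [0.4575, 0.1329, 0.0804]
eef_rot: [0.0, 0.999, -0.049, -0.0]
wrist_force: [0.5, 1.0, -0.4]
opening: 0.544
grasp_force: 0.0
```

```bash
cat >> h.py <<'E'
def cloud(c):
    v,u=np.mgrid[0:400,0:640];z=c["z_map"];K=c["mtx"];T=c["extrinsics"]
    d=np.stack([(u-K[0,2])/K[0,0]*z,(v-K[1,2])/K[1,1]*z,z],-1)@T[:3,:3].T+T[:3,3];d[z==0]=np.nan;return d
E
python3 - <<'E'
from h import *
from bench import ctrl
o=ctrl.get_obs();to(o,(.457,.134,0));c=ctrl.camera("side");np.savez("pics/side2.npz",**c)
d=cloud(c);x,y,z=o["eef_pos"]
m=(abs(d[...,0]-x)<.03)&(abs(d[...,1]-y)<.06)&(d[...,2]>.02)&(d[...,2]<.3)
p=d[m];
for lo in np.arange(.06,.2,.008):
    q=p[(p[:,2]>=lo)&(p[:,2]<lo+.008)]
    if len(q):print(round(lo,3),len(q),"x",q[:,0].min().round(3),q[:,0].max().round(3),"y",np.percentile(q[:,1],[5,50,95]).round(3))
vu=np.argwhere(m);a,b=vu.min(0),vu.max(0);print(a,b)
cy,cx=b[0]-20,(a[1]+b[1])//2
cv2.imwrite("pics/f2.png",cv2.resize(c["color"][cy-50:cy+70,cx-60:cx+60,::-1],(600,600),interpolation=cv2.INTER_CUBIC));print(cy-50,cx-60)
E
```

```text
tcp [0.4575 0.1329 0.0804] yaw -5.65 tool z [-0.001 -0.    -1.   ] d_tool mm [-0.6 -1.1 80.4] F [ 0.5  1.  -0.4] open 0.544 grip 0.0 t 5.2
0.116 23 x 0.443 0.464 y [0.097 0.102 0.104]
0.124 33 x 0.443 0.464 y [0.096 0.099 0.105]
0.132 40 x 0.443 0.464 y [0.094 0.098 0.156]
0.14 42 x 0.443 0.464 y [0.094 0.097 0.106]
0.148 18 x 0.444 0.464 y [0.093 0.096 0.103]
0.156 3 x 0.44 0.466 y [0.098 0.1   0.11 ]
0.164 61 x 0.439 0.465 y [0.076 0.079 0.097]
0.172 25 x 0.439 0.469 y [0.074 0.077 0.1  ]
0.18 33 x 0.437 0.469 y [0.073 0.101 0.148]
0.188 23 x 0.437 0.469 y [0.073 0.104 0.108]
0.196 24 x 0.437 0.47 y [0.073 0.107 0.112]
[102 282] [186 313]
116 237
```

View pics/f2.png

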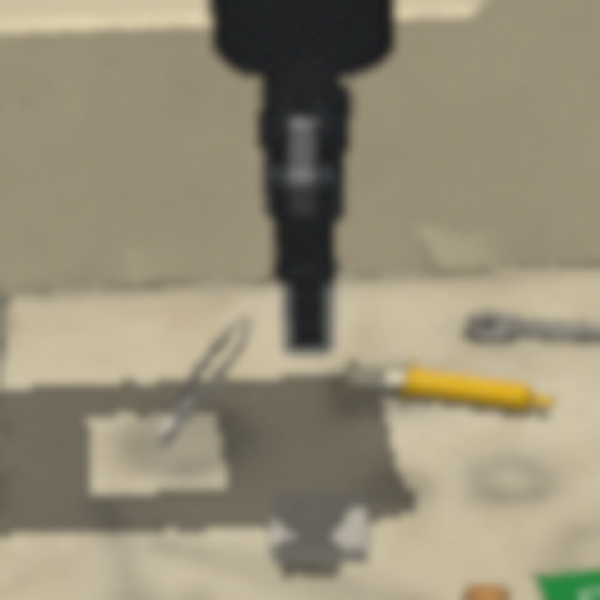

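The fingers end at crop row 350, i.e. z = 0.116 with the TCP reading 0.080: the real tips lie about 30 mm behind the reported TCP. I'll go lower accordingly and check on the way.

send_rows(
  motion=[
    [0,0,0,0,0,0,-0.5],
    [0,0,0,0,0,0,-0.5],
    [0,0,0,0,0,0,-0.5],
    [0,0,0,0,0,25,-0.5],
    [0,0,0,0,0,25,-0.5],
    [0,0,0,0,0,25,-0.5],
    [0,0,0,0,0,15,-0.5],
    [0,0,0,0,0,10,-0.5],
    [0,0,0,0,0,6,-0.5],
    [0,0,0,0,0,0,-0.5],
  ],
)

```text
time_s: 6.25
eef_pos: [0.4575, 0.1329, -0.0256]
eef_rot: [0.0, 0.999, -0.049, -0.0]
wrist_force: [0.1, 0.7, 0.4]
opening: 0.748
grasp_force: 0.0
```

```bash
cat > tip.py <<'E'
from h import *
from bench import ctrl
o=ctrl.get_obs();to(o,(.457,.134,0));c=ctrl.camera("side");d=cloud(c);x,y,z=o["eef_pos"]
V=c["color"].max(2)
for u in range(298,307,2):
    col=d[:,u];i=[k for k in range(400) if col[k,2]>.003 and col[k,1]<y-.025 and abs(col[k,0]-x)<.03]
    print(u,"low",max(i) if i else None,col[max(i)].round(4) if i else "")
np.savez("pics/side3.npz",**c)
E
python3 tip.py
```

```text
tcp [ 0.4575  0.1329 -0.0256] yaw -5.65 tool z [-0.001 -0.    -1.   ] d_tool mm [ -0.6  -1.1 -25.6] F [0.1 0.7 0.4] open 0.748 grip 0.0 t 6.25
298 low 228 [0.4503 0.0955 0.0138]
300 low 228 [0.4547 0.0951 0.0137]
302 low 228 [0.4588 0.0909 0.0164]
304 low 216 [0.4624 0.0732 0.0606]
306 low 315 [ 0.4458 -0.1521  0.0073]
```

send_rows(
  motion=[
    [0,0,0,0,0,3,-0.5],
    [0,0,0,0,0,3,-0.5],
    [0,0,0,0,0,0,-0.3],
    [0,0,0,0,0,0,-0.2],
    [0,0,0,0,0,0,-0.1],
    [0,0,0,0,0,0,0],
    [0,0,0,0,0,0,0.1],
    [0,0,0,0,0,0,0.2],
    [0,0,0,0,0,0,0.3],
    [0,0,0,0,0,0,0.3],
  ],
)

```text
time_s: 7.3
eef_pos: [0.4579, 0.133, -0.0307]
eef_rot: [-0.0, 0.999, -0.049, 0.0]
wrist_force: [-2.3, 0.4, 8.0]
opening: 0.484
grasp_force: 59.8
```

```bash
python3 tip.py
```

```text
tcp [ 0.4579  0.133  -0.0307] yaw -5.64 tool z [ 0.  0. -1.] d_tool mm [ -1.   -0.9 -30.7] F [-2.3  0.4  8. ] open 0.484 grip 59.8 t 7.3
298 low 228 [0.4508 0.1059 0.0062]
300 low 228 [0.4553 0.1052 0.0063]
302 low 228 [0.4597 0.1038 0.007 ]
304 low 228 [0.4644 0.1055 0.0053]
306 low 315 [ 0.4458 -0.1514  0.0066]
```

Gripped (60 N, tips ~5 mm above the bench). Sliding now.

send_rows(
  motion=[
    [0,0,0,5,2.5,0,0.3],
    [0,0,0,10,4.6,0,0.3],
    [0,0,0,10,4.6,0,0.3],
    [0,0,0,10,4.6,0,0.3],
    [0,0,0,10,4.6,0,0.3],
    [0,0,0,10,4.6,0,0.3],
    [0,0,0,10,4.6,0,0.3],
    [0,0,0,10,4.6,0,0.3],
    [0,0,0,10,4.6,0,0.3],
    [0,0,0,10,4.6,0,0.3],
  ],
)

```text
time_s: 8.35
eef_pos: [0.5479, 0.0802, -0.0306]
eef_rot: [-0.0, 0.999, -0.049, -0.0]
wrist_force: [-3.4, 2.4, 8.5]
opening: 0.49
grasp_force: 60.0
```

send_rows(
  motion=[
    [0,0,0,10,4.6,0,0.3],
    [0,0,0,10,4.6,0,0.3],
    [0,0,0,10,4.6,0,0.3],
    [0,0,0,10,4.6,0,0.3],
    [0,0,0,10,4.6,0,0.3],
    [0,0,-2.2,3,1.3,0,0.3],
    [0,0,-2.2,0,0,0,0.3],
    [0,0,-2.2,0,0,0,0.3],
    [0,0,-2.2,0,0,0,0.3],
    [0,0,0,0,0,0,0.3],
  ],
)

```text
time_s: 9.35
eef_pos: [0.5992, 0.0502, -0.0306]
eef_rot: [0.0, 1.0, 0.028, 0.001]
wrist_force: [0.3, -0.5, 3.5]
opening: 0.491
grasp_force: 61.5
```

Run:
```python
from h import *
from bench import ctrl
to(ctrl.get_obs(),(.599,.0505,-.0307))
c=ctrl.camera("side");np.savez("pics/side4.npz",**c)
cv2.imwrite("pics/s4.png",cv2.resize(c["color"][190:290,310:430,::-1],(720,600),interpolation=cv2.INTER_CUBIC))
```

```text
tcp [ 0.5992  0.0502 -0.0306] yaw 3.17 tool z [ 0.002 -0.    -1.   ] d_tool mm [-0.2 -0.4  0.1] F [ 0.3 -0.5  3.5] open 0.491 grip 61.5 t 9.35
```

View pics/s4.png

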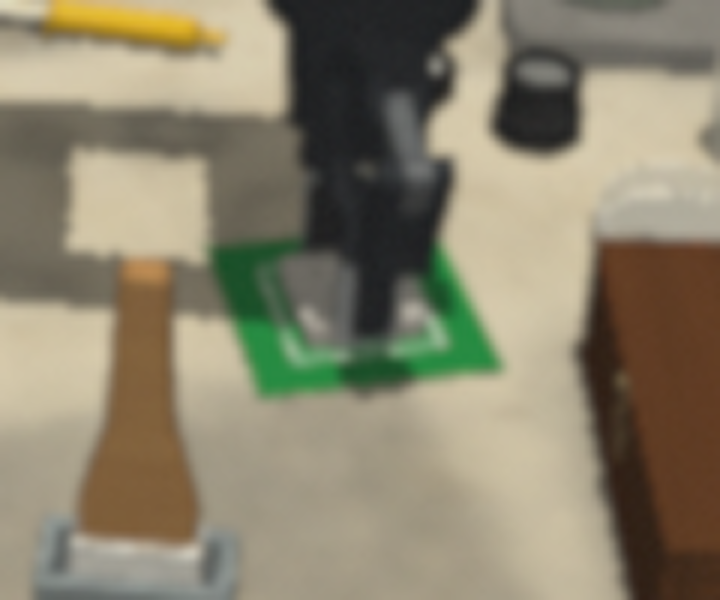

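The block (crop ≈(355,300)) lies inside the white outline with a margin all round. I'll release it, rise and check the placement.

send_rows(
  motion=[
    [0,0,0,0,0,0,0.03],
    [0,0,0,0,0,0,-0.1],
    [0,0,0,0,0,0,-0.3],
    [0,0,0,0,0,0,-0.4],
    [0,0,0,0,0,0,-0.4],
    [0,0,0,0,0,-10,-0.4],
    [0,0,0,0,0,-30,-0.4],
    [0,0,0,0,0,-50,-0.4],
    [0,0,0,0,0,-50,-0.4],
    [0,0,0,0,0,-50,-0.4],
  ],
)

```text
time_s: 10.4
eef_pos: [0.5979, 0.0505, 0.1613]
eef_rot: [-0.0, 1.0, 0.027, 0.0]
wrist_force: [0.6, -0.9, 0.0]
opening: 0.698
grasp_force: 0.0
```

```bash
cat > meas.py <<'E'
from h import *
from bench import ctrl
to(ctrl.get_obs(),(.494,-.135,.17))
for n in("top","side"):
    c=ctrl.camera(n);np.savez(f"pics/{n}5.npz",**c);d=cloud(c)
    m=(abs(d[...,0]-.599)<.035)&(abs(d[...,1]-.0505)<.035)&(d[...,2]>.0055)&(d[...,2]<.014)
    hsv=cv2.cvtColor(c["color"],cv2.COLOR_RGB2HSV);near=(np.hypot(d[...,0]-.599,d[...,1]-.0505)<.04)&(d[...,2]<.02)
    g=near&(hsv[...,1]<60)
    for nm,mm in(("depth",m),("grey",g)):
        k=mm.astype(np.uint8)
        if k.sum()<30: print(n,nm,k.sum());continue
        if nm=="grey":k=cv2.morphologyEx(k,cv2.MORPH_OPEN,np.ones((5,5)))
        p=np.argwhere(k)[:,::-1];print(n,nm,len(p),cv2.minAreaRect((ray(c,p,.01)[:,:2]*1000).astype(np.float32)))
E
python3 meas.py
```

```text
tcp [0.5979 0.0505 0.1613] yaw 3.15 tool z [ 0.  0. -1.] d_tool mm [-113.9  179.5   -8.7] F [ 0.6 -0.9  0. ] open 0.698 grip 0.0 t 10.4
top depth 0
top grey 0
side depth 279 ((598.01953125, 46.05413818359375), (44.696250915527344, 48.45724868774414), 4.128066539764404)
side grey 311 ((599.7439575195312, 44.6683235168457), (48.04850387573242, 54.64116287231445), 3.2263431549072266)
```

Run:
```python
from h import *
for n in("top0","side0","side5"):
    c=load(n);d=cloud(c);h=cv2.cvtColor(c["color"],cv2.COLOR_RGB2HSV);near=np.hypot(d[...,0]-.493,d[...,1]+.137)<.06
    for lo,hi in((.08,.1),(.11,.13),(.13,.15),(.15,.162),(.162,.175)):
        p=d[near&(d[...,2]>lo)&(d[...,2]<hi)&(h[...,0]<20)&(h[...,1]>90)]
        if len(p)>4:print(n,lo,len(p),"x",np.percentile(p[:,0],[3,50,97]).round(4),"y",np.percentile(p[:,1],[3,50,97]).round(4))
    # stand foot and mouth via depth
    for z0,nm in((.01,"foot"),(.064,"mouth")):
        m=near&(abs(d[...,2]-z0)<.0035)&(h[...,1]<80 if nm=="mouth" else True);
        p=np.argwhere(m)[:,::-1]
        if len(p)>10:print(n,nm,len(p),cv2.minAreaRect((ray(c,p,z0)[:,:2]*1000).astype(np.float32)))
```

```text
top0 0.08 35 x [0.4761 0.4837 0.5036] y [-0.1323 -0.1291 -0.1262]
top0 0.11 31 x [0.4815 0.4864 0.4973] y [-0.1326 -0.1291 -0.1274]
top0 0.13 23 x [0.4836 0.4868 0.4969] y [-0.133  -0.1299 -0.128 ]
top0 0.15 17 x [0.4844 0.4885 0.497 ] y [-0.1335 -0.1302 -0.1284]
top0 0.162 36 x [0.4851 0.4911 0.4971] y [-0.1377 -0.1327 -0.1295]
top0 foot 407 ((490.7745361328125, -134.1031494140625), (57.719295501708984, 83.76814270019531), 75.92787170410156)
top0 mouth 149 ((491.1883239746094, -134.33834838867188), (28.76400375366211, 56.80916213989258), 76.15939331054688)
side0 0.08 168 x [0.4785 0.4933 0.5068] y [-0.1436 -0.1402 -0.1362]
side0 0.11 104 x [0.4846 0.4926 0.5009] y [-0.142  -0.1401 -0.137 ]
side0 0.13 88 x [0.4859 0.4923 0.4986] y [-0.1424 -0.1402 -0.1375]
side0 0.15 48 x [0.4871 0.4921 0.4981] y [-0.1419 -0.14   -0.1383]
side0 0.162 46 x [0.4871 0.493  0.4982] y [-0.1416 -0.1383 -0.1325]
side0 foot 618 ((492.44061279296875, -138.97760009765625), (59.63820266723633, 83.41289520263672), 75.538330078125)
side0 mouth 234 ((492.548583984375, -138.1144256591797), (30.9720458984375, 56.60293960571289), 76.67398071289062)
side5 0.08 170 x [0.4787 0.4933 0.5069] y [-0.144  -0.14   -0.1358]
side5 0.11 108 x [0.4847 0.4927 0.501 ] y [-0.1422 -0.14   -0.1375]
side5 0.13 84 x [0.4859 0.4922 0.4988] y [-0.1424 -0.1399 -0.1378]
side5 0.15 48 x [0.4872 0.4919 0.4982] y [-0.142  -0.1403 -0.1379]
side5 0.162 44 x [0.4872 0.4931 0.4983] y [-0.1424 -0.1384 -0.1331]
side5 foot 621 ((492.4443054199219, -138.61514282226562), (59.186012268066406, 82.84107208251953), 75.740234375)
side5 mouth 234 ((492.3907470703125, -138.4717254638672), (31.74020767211914, 56.46025848388672), 76.67398071289062)
```

send_rows(
  motion=[
    [0,0,8.5,0,0,0,-0.6],
    [0,0,8.5,0,0,0,-0.6],
    [0,0,0,-9,33,0,-0.6],
    [0,0,0,-10,35,0,-0.6],
    [0,0,0,-10,35,0,-0.6],
    [0,0,0,-10,35,0,-0.6],
    [0,0,0,-10,35,0,-0.6],
    [0,0,0,-9.5,33,0,-0.6],
    [0,0,0,0,0,0,-0.6],
    [0,0,0,0,0,0,-0.6],
  ],
)

```text
time_s: 11.5
eef_pos: [0.492, -0.136, 0.159]
eef_rot: [-0.0, 0.993, -0.122, 0.0]
wrist_force: [0.1, -0.2, 0.4]
opening: 0.802
grasp_force: 0.0
```

Run:
```python
from h import *
from bench import ctrl
to(ctrl.get_obs(),(.492,-.1355,.094))
```

```text
tcp [ 0.492 -0.136  0.159] yaw -13.97 tool z [ 0.001  0.    -1.   ] d_tool mm [-0.1 -0.5 65. ] F [ 0.1 -0.2  0.4] open 0.802 grip 0.0 t 11.5
```

send_rows(
  motion=[
    [0,0,0,0,0,15,-0.6],
    [0,0,0,0,0,20,-0.6],
    [0,0,0,0,0,20,-0.6],
    [0,0,0,0,0,10,-0.6],
    [0,0,0,0,0,0,-0.6],
    [0,0,0,0,0,0,-0.2],
    [0,0,0,0,0,0,0.2],
    [0,0,0,0,0,0,0.6],
    [0,0,0,0,0,0,1],
    [0,0,0,0,0,0,1],
  ],
)

```text
time_s: 12.5
eef_pos: [0.4928, -0.1358, 0.0945]
eef_rot: [0.0, 0.993, -0.121, 0.001]
wrist_force: [-0.3, 0.7, 4.4]
opening: 0.121
grasp_force: 58.8
```

send_rows(
  motion=[
    [0,0,0,0,0,0,1],
    [0,0,0,0,0,0,1],
    [0,0,0,0,0,0,1],
    [0,0,0,0,0,0,1],
    [0,0,0,0,0,0,1],
    [0,0,0,0,0,0,1],
    [0,0,0,0,0,0,1],
    [0,0,0,0,0,0,1],
    [0,0,0,0,0,0,1],
    [0,0,0,0,0,0,1],
  ],
)

```text
time_s: 13.5
eef_pos: [0.4928, -0.1358, 0.0945]
eef_rot: [0.0, 0.993, -0.121, 0.001]
wrist_force: [-0.0, 0.2, 5.5]
opening: 0.118
grasp_force: 59.1
```

Run:
```python
from h import *
from bench import ctrl
to(ctrl.get_obs(),(.492,-.1355,.094))
c=ctrl.camera("side");cv2.imwrite("pics/s6.png",cv2.resize(c["color"][200:330,270:400,::-1],(600,600),interpolation=cv2.INTER_CUBIC))
```

```text
tcp [ 0.4928 -0.1358  0.0945] yaw -13.86 tool z [ 0.001 -0.    -1.   ] d_tool mm [-0.8 -0.1  0.5] F [-0.   0.2  5.5] open 0.118 grip 59.1 t 13.5
```

View pics/s6.png

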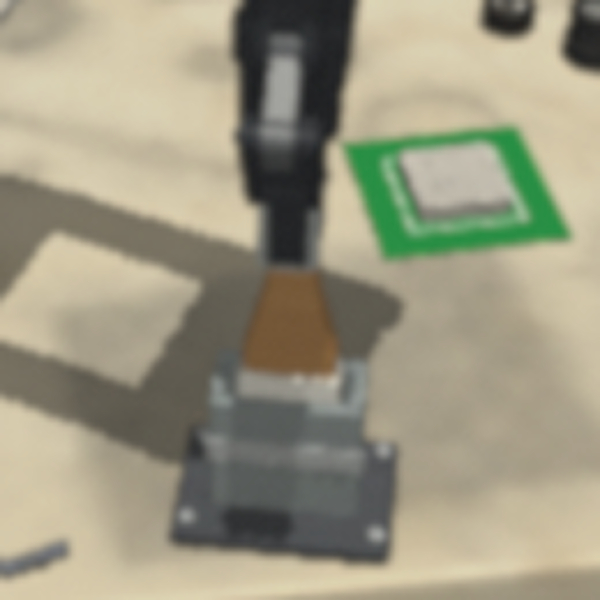

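The handle is gripped (crop ≈(288,265)), and the block lies in the outline. Drawing straight up.

send_rows(
  motion=[
    [0,0,0,0,0,-4,1],
    [0,0,0,0,0,-8,1],
    [0,0,0,0,0,-12,1],
    [0,0,0,0,0,-12,1],
    [0,0,0,0,0,-12,1],
    [0,0,0,0,0,-12,1],
    [0,0,0,0,0,-12,1],
    [0,0,0,0,0,-12,1],
    [0,0,0,0,0,-12,1],
    [0,0,0,0,0,-14,1],
  ],
)

```text
time_s: 14.55
eef_pos: [0.4919, -0.1355, 0.2045]
eef_rot: [-0.0, 0.993, -0.121, -0.0]
wrist_force: [0.4, 0.4, -0.3]
opening: 0.122
grasp_force: 58.3
```

send_rows(
  motion=[
    [0,0,-4,0,0,-10,1],
    [0,0,-5,0,0,-10,1],
    [0,0,-5,0,0,0,1],
    [0,0,-3,0,0,0,1],
    [0,5,0,0,0,0,1],
    [0,5,0,0,0,0,1],
    [0,5,0,0,0,0,1],
    [0,5,0,0,0,0,1],
    [0,5,0,0,0,0,1],
    [0,0,0,0,0,0,1],
  ],
)

```text
time_s: 15.55
eef_pos: [0.4902, -0.135, 0.2227]
eef_rot: [-0.006, 0.976, 0.026, 0.216]
wrist_force: [-1.0, 0.5, -0.2]
opening: 0.117
grasp_force: 58.4
```

send_rows(
  motion=[
    [0,4,0,0,0,0,1],
    [0,4,0,0,0,0,1],
    [0,4,0,0,0,0,1],
    [0,4,0,0,0,0,1],
    [0,4,0,0,0,0,1],
    [0,0,0,0,0,0,1],
    [0,0,0,0,0,0,1],
    [0,0,0,0,0,0,1],
    [0,0,0,0,0,0,1],
    [0,0,0,0,0,0,1],
  ],
)

```text
time_s: 16.55
eef_pos: [0.4925, -0.1354, 0.2241]
eef_rot: [-0.011, 0.924, 0.026, 0.382]
wrist_force: [0.2, 0.2, -1.0]
opening: 0.122
grasp_force: 58.5
```

Run:
```python
from h import *
from bench import ctrl
o=ctrl.get_obs();to(o,(.5388,.0462,.1197));P,r=pose(o);print("bristle est",P+r.apply([0,0,.0845]))
for n in("top","side"):
    c=ctrl.camera(n);np.savez(f"pics/{n}7.npz",**c)
    cv2.imwrite(f"pics/{n}7.png",cv2.resize(c["color"][100:300,240:440,::-1],(400,400)))
cv2.imwrite("pics/g7.png",np.hstack([cv2.imread(f"pics/{n}7.png") for n in("top","side")]))
```

```text
tcp [ 0.4925 -0.1354  0.2241] yaw 3.24 tool z [ 0.706  0.039 -0.707] d_tool mm [ -33.9 -178.8  113.7] F [ 0.2  0.2 -1. ] open 0.122 grip 58.5 t 16.55
bristle est [ 0.55215998 -0.13211786  0.16437426]
```

View pics/g7.png

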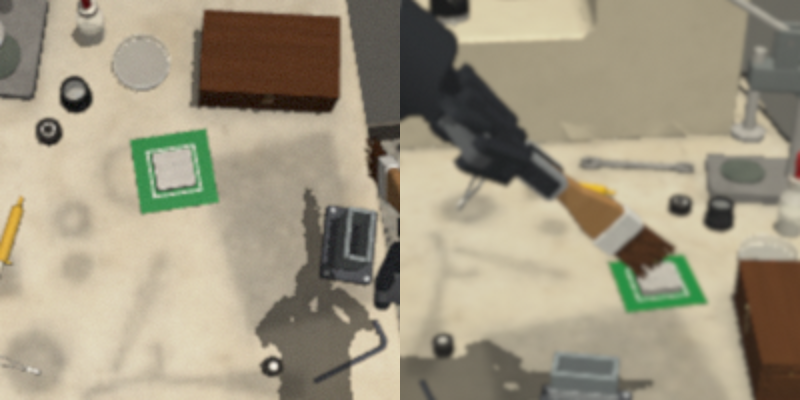

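The left half (top) shows the block centred in the outline at (175,169). The right half (side) shows the brush leaning 45° in the gripper, bristles near (650,260).

Run:
```python
from h import *
c=load("top7");d=cloud(c);h=cv2.cvtColor(c["color"],cv2.COLOR_RGB2HSV)
near=np.hypot(d[...,0]-.599,d[...,1]-.0505)<.05
m=near&(d[...,2]>.006)&(d[...,2]<.015);p=np.argwhere(m)[:,::-1];print("block",len(p),cv2.minAreaRect((ray(c,p,.01)[:,:2]*1000).astype(np.float32)))
g=near|(np.hypot(d[...,0]-.599,d[...,1]-.0505)<.08);g=(g&(h[...,0]>40)&(h[...,0]<90)&(h[...,1]>90)).astype(np.uint8)
p=np.argwhere(g)[:,::-1];print("mat",cv2.minAreaRect((ray(c,p,0)[:,:2]*1000).astype(np.float32)))
c=load("side7");d=cloud(c);h=cv2.cvtColor(c["color"],cv2.COLOR_RGB2HSV)
m=(abs(d[...,1]+.135)<.03)&(d[...,2]>.12)&(d[...,0]>.42)&(d[...,0]<.62)
p=d[m];a=np.array([.706,.039,-.707]);tcp=np.array([.4925,-.1354,.2241]);s=(p-tcp)@a;x=np.array([.706,.039,.707]);w=(p-tcp)@x
for lo in np.arange(-.06,.12,.015):
    k=(s>=lo)&(s<lo+.015)
    if k.sum():print(lo.round(3),k.sum(),"w",np.percentile(w[k],[2,50,98]).round(4),"y",np.median(p[k,1]).round(4))
print("s max",np.percentile(s,[98,99.5,100]).round(4))
```

```text
block 359 ((597.4697265625, 49.95069885253906), (44.810272216796875, 43.491756439208984), 3.552495002746582)
mat ((598.9774780273438, 51.171424865722656), (87.75294494628906, 87.75055694580078), 3.489137887954712)
-0.06 180 w [-0.0114  0.0049  0.0102] y -0.1528
-0.045 111 w [-0.0114  0.0054  0.0099] y -0.1488
-0.03 122 w [-0.0088  0.0017  0.0098] y -0.142
-0.015 155 w [-0.0126  0.0019  0.0137] y -0.1411
0.0 189 w [-0.0155  0.0016  0.0168] y -0.1407
0.015 211 w [-0.0175  0.0022  0.0182] y -0.1407
0.03 172 w [-0.0177  0.0021  0.0186] y -0.1406
0.045 176 w [-0.0167  0.0005  0.0167] y -0.1375
0.06 165 w [-0.018   0.0007  0.0182] y -0.1366
0.075 75 w [-0.0189  0.0016  0.0189] y -0.1349
s max [0.0778 0.0818 0.0839]
```

Bristle tips confirmed 84 mm ahead of the TCP, and the block is 2 mm off the mat's centre. Next: move sideways, then down.

send_rows(
  motion=[
    [0,0,0,0,-10,0,1],
    [0,0,0,0,-19,0,1],
    [0,0,0,0,-22,0,1],
    [0,0,0,0,-22,0,1],
    [0,0,0,0,-22,0,1],
    [0,0,0,0,-22,0,1],
    [0,0,0,0,-22,0,1],
    [0,0,0,0,-20,0,1],
    [0,0,0,0,-14,0,1],
    [0,0,0,0,-6,0,1],
  ],
)

```text
time_s: 17.65
eef_pos: [0.4817, 0.0454, 0.2236]
eef_rot: [-0.011, 0.923, 0.026, 0.383]
wrist_force: [0.2, -1.2, -0.4]
opening: 0.121
grasp_force: 58.5
```

send_rows(
  motion=[
    [0,0,0,-2,0,6,1],
    [0,0,0,-4,0,12,1],
    [0,0,0,-5,0,16,1],
    [0,0,0,-5,0,16,1],
    [0,0,0,-5,0,16,1],
    [0,0,0,-5,0,16,1],
    [0,0,0,-4,0,15,1],
    [0,0,0,-3,0,10,1],
    [0,0,0,-1,0,5,1],
    [0,0,0,0,0,0,1],
  ],
)

```text
time_s: 18.65
eef_pos: [0.5367, 0.0459, 0.1188]
eef_rot: [-0.011, 0.924, 0.025, 0.381]
wrist_force: [-0.8, 0.0, -1.2]
opening: 0.119
grasp_force: 58.5
```

Run:
```python
from h import *
from bench import ctrl
o=ctrl.get_obs();to(o,(.5383,.0464,.1197));P,r=pose(o);print("bristle est",P+r.apply([0,0,.0845]))
```

```text
tcp [0.5367 0.0459 0.1188] yaw 3.03 tool z [ 0.704  0.039 -0.709] d_tool mm [ 1.8 -0.4  0.5] F [-0.8  0.  -1.2] open 0.119 grip 58.5 t 18.65
bristle est [0.59624083 0.04921477 0.05889627]
```

Small correction and settle, then a last check.

send_rows(
  motion=[
    [0,0,0,1.8,0,0,1],
    [0,0,0,0,0,0,1],
    [0,0,0,0,0,0,1],
    [0,0,0,0,0,0,1],
    [0,0,0,0,0,0,1],
    [0,0,0,0,0,0,1],
    [0,0,0,0,0,0,1],
    [0,0,0,0,0,0,1],
    [0,0,0,0,0,0,1],
    [0,0,0,0,0,0,1],
  ],
)

```text
time_s: 19.65
eef_pos: [0.5386, 0.0463, 0.1217]
eef_rot: [-0.011, 0.924, 0.025, 0.383]
wrist_force: [-0.2, -0.3, 0.1]
opening: 0.12
grasp_force: 58.5
```

Run:
```python
from h import *
from bench import ctrl
o=ctrl.get_obs();to(o,(.5383,.0464,.1197));P,r=pose(o);print("bristle est",P+r.apply([0,0,.0845]))
c=ctrl.camera("side");cv2.imwrite("pics/s8.png",cv2.resize(c["color"][150:310,270:430,::-1],(600,600),interpolation=cv2.INTER_CUBIC))
```

```text
tcp [0.5386 0.0463 0.1217] yaw 3.15 tool z [ 0.706  0.039 -0.707] d_tool mm [-1.6 -0.2  1.2] F [-0.2 -0.3  0.1] open 0.12 grip 58.5 t 19.65
bristle est [0.59829028 0.04954892 0.06194511]
```

View pics/s8.png

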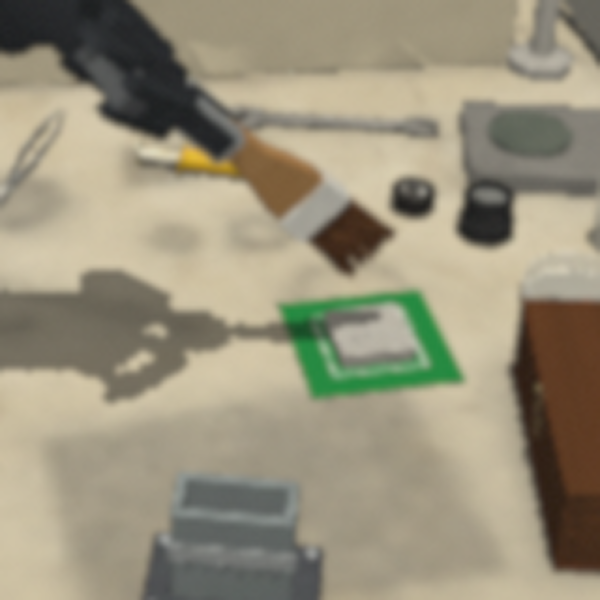

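The brush hangs at 45° above the block (bristles at (350,245), block at (375,335)) and touches nothing. I'm handing in.

```bash
python3 -c "
from bench import ctrl
print(ctrl.hand_in())"
```

```text
the job is handed in; nothing more can be done
None
```

I handed the job in at about 20 s: by my measurements the block lies about 2 mm off the mat's centre, and the brush is held at 45° with its bristle tips about 52 mm above the block's middle, touching nothing else.

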